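# Put the setting gauge back in its dust-proof case

## Robot

A 6-joint arm with a two-finger parallel gripper is mounted at the origin on the work surface. World frame = base frame: x ahead of the robot, y to its left, z up, the work surface at z = 0. Lengths are in m, angles in rad, forces in N, time in s.
With the tool pointing down it reaches from about 0.275 to 0.85 m from the base axis. Payload 5.2 kg.
Tool frame: the origin (TCP) lies on the centre line of the jaws, within the pads' length; the fingertips stand 22 mm ahead of it and the grasp point (between the pads) lies 3 mm ahead of it; z points along the fingers, y is the direction in which the jaws open and shut (so a half turn about z gives the same grasp; the last joint's range is limited). The gripper opens to 85 mm and grips with 20 to 120 N. Pads are 22 mm wide; open, the fingers measure 114 mm over their backs; the gripper's body (76 mm by 85 mm) begins 54 mm behind the grasp point. The pads swing forward as they close: fully open they stand 13 mm farther back than shut.
Start: joints at [1.074, 0.259, 1.535, -0, 1.348, -0.203], TCP at [0.159, 0.526, 0.253] pointing down, gripper open.
Joint ranges: [-3.14, 3.14], [-0.91, 2.08], [0.19, 2.58], [-1.22, 4.36], [0.22, 2.71], [-3.12, 3.12]. Speed limits (rad/s): [2.57, 2.57, 3.14, 3.14, 3.14, 3.14].

## Interface

Orientations are given as a unit quaternion [x, y, z, w].
In Python, from bench import r gives the robot as it stands.
- The arm moves only by the tool jog_arm, never from a script. Its argument "commands" is a list that holds one entry, the list of rows, each a list of 7 numbers: the shift along the tool's x, y, z in m, then the turn, a rotation vector about the tool's x, y, z in degrees, then the opening, from -1 (shut) to 1 (fully open). A call has 1 to 12 rows; each row is the pose to reach, as a shift and turn from the pose commanded when the call began, along the tool's axes at that moment; what a row does not reach only later rows make up. A row lasts 1/12 s, in which the tool goes at most 41.7 mm and 7.16 degrees, less where a joint would pass 70% of its speed; a pose out of reach is approached as far as the arm can. A call with a gripper value outside its range is refused whole. The fingers move at their own pace and stop on an object; "grip_force" is the grip in N (left out, the last holds). Time passes only in rows, so rows that repeat a pose let the fingers close. It gives the time, the measured TCP pose, the force and the opening at its end, in the units of the state.
- r.get_state(): the state, without advancing time (a new reading comes with each control period).
- r.grab_frame(name): name is "side" or "top"; returns the picture (384x512x3 uint8, blue, green, red); there is no depth.
- r.get_calibration(name): a dict with "mtx" (3x3 intrinsics, pixels), "view" (4x4, takes a point from world to camera coordinates). Camera axes: x right, y down, z forward; pixel columns grow to the right and rows downward; lengths in m; the calibration is good to about 2 mm. A picture is of the moment at which its call begins. get_calibration takes no time and is no camera call.
- r.job_done(): hands the job in, once; it reports no verdict.
Trained networks look in the newest picture that a camera, given by its name, has taken for a name from the list of things; names that differ only in an ending like _2 or _b are one class to them, and where a whole thing is asked for, a point or a joint stands for the part that bears it (a point fixed in the world has none). Each returns a list of dicts, best first, with "confidence" (0 to 1); they miss things now and then, are a little off and sometimes report something else, mostly with a low value. They report only what shows in the picture. A call takes as long as a camera call. They do not tell look-alikes from the thing itself.
- r.search_frame(query, camera): "xyz" ([x, y, z] in m, in world coordinates, good to about 4 mm: the middle of the surface that is visible of it).
- r.place_of(query, camera): "xyz" ([x, y, z] in m, in world coordinates, good to about 4 mm: a listed point, or the origin of a listed thing).
The state is a dict: "time": time; "q": joint angles; "qd": joint speeds; "joint_efforts": joint torques, N m; "position": TCP position; "ee_rot": TCP orientation; "ft_force": force on the tool from outside, world axes, zero at the start; "moment": the same for the moment, N m; "finger_gap": finger opening in m.
Only numpy, scipy, OpenCV 4.12 (cv2) and the standard library are available. Lean on these libraries where they do the work, as an engineer would, in place of code of your own. Each camera call takes 0.05 s, during which the arm holds its last target. There are 200 camera calls.

## Task

The T-shaped setting gauge has been left under a stack of two stone samples and a mug. Take it by its upright fin and slide it out from under them past the two posts, leaving the samples and the mug stacked and standing on their stand, never lifted off or tipped. Then push the gauge, blade first, through the sprung dust flap of the low case until its shoulders meet the case front, and let go, without knocking the things around it.

Things in the scene. Friction and masses are not known exactly. Their poses are not given: they have to be found in the camera images.
- gauge: Loose T-shaped flat aluminium gauge, 6 mm thick, 0.17 kg. Origin: underside, below the fin's centre; x towards the blade's nose, z up. Tail plate x -22.5 to +22.5 mm, 90 mm wide; its front edges beside the blade are the shoulders. Blade 56 mm wide, x 22.5 to 132 mm, nose corners rounded 8 mm. Starts lying on the stand's sheet, blade between the posts and under the stack, x axes nearly parallel.
- gauge_nose (a point): Centre of the blade's nose end, at x = 132 mm and 3 mm above the underside of the gauge.
- gauge_fin (a point): Centre of the gauge's grip fin, 28.5 mm above the underside, over the gauge's origin. The fin is an upright plate on the tail, 34 mm along the gauge's x, 12 mm thick along its y, from 6 to 51 mm above the underside: grip it across y. At the start it stands about 60 mm in front of the posts.
- stand: Fixed stand: steel sheet 3 mm thick, y +-75 mm, x -10 to +105 mm, with two upright posts, 12 mm diameter, tops 50 mm above the table, at x = 0, y = +-44 mm (76 mm clear between). Origin: table surface midway between the posts; x runs back under the stack. The posts hold the stack back while the gauge is drawn out between them along -x; the stack then settles 6 mm onto the sheet.
- tile_low: Lower loose stone sample, a plain slab 84 x 120 x 8 mm (x, y, z), about 0.2 kg, lying on the gauge's blade. Origin: centre of its underside.
- tile_top: Upper loose stone sample, a plain slab 84 x 116 x 8 mm, about 0.2 kg, lying on the lower one. Origin: centre of its underside.
- mug: White ceramic mug standing on the upper sample, 72 mm diameter, 85 mm tall, about 0.2 kg, with a handle at its +y side. Origin: centre of its underside.
- case: Fixed low white sheet-metal case, 124 mm wide, 150 deep, 45 tall, no floor; front to the robot, a dark strip on top over the slot. Origin: table below the middle of the front face; x runs inwards. Slot 66 mm wide, 29 mm high, from the table up, flat cheeks either side; inside 74 mm wide, back wall 144 mm in. Gauge home: shoulders against the cheeks, its origin at x = -22.5 mm here, flat on the table, tail and fin outside.
- flap (a joint): Sprung steel dust flap in the case's slot, 60 mm wide, 25 mm tall, hinged at its top edge 28 mm above the table, 5 mm behind the front face. 0 rad: shut, hanging down; grows as it swings inwards, to 1.3 rad. A push of 1 to 2 N on its lower part opens it; it shuts by itself and rests on the blade at about 0.5 rad when the gauge is home.
- plug: Bystander: white plastic stepped round plug, 52 mm diameter, 40 mm tall, between stand and case. Origin: centre of its underside.
- tape: Bystander: pale roll of masking tape lying flat, 90 mm diameter, 25 mm tall, behind the plug. Origin: centre of its underside.
- core: Bystander: upright drilled stone core, 44 mm diameter, 50 mm tall, in the middle, nearest the robot. Origin: centre of its underside.
- oil: Bystander: closed grey bottle, 64 mm diameter, 170 mm tall, standing at the left. Origin: centre of its underside.
Mind the look-alikes: they are no part of the job. What is shaped like the gauge but pink is not meant.

How it is judged:
By the outcome, as a careful person would: the job done as asked, in the order asked, and still so for the second after the job is handed in, with the robot touching nothing.
It also fails if it takes over 58 s, if anything falls off the work surface, if the arm or the gripper's body presses on something with over 40 N, if the wrist force passes 120 N, or if a joint passes its speed limit or range.

## Working session

There is one attempt and no reset: what is moved stays moved. The work goes in short steps, Python scripts to look and compute and a tool call to move; the robot and the scene stay as the last step left them, time stands still between calls to the robot, and variables do not carry over. Pictures are saved under pics/ and viewed, about 8 in all and at most 12, crops included, and the job is handed in when it is done.

Besides the shell and the picture viewer there is one more tool, called after "Emit:" as name(argument=value, ...), one argument or row to a line, values as JSON. jog_arm: Moves the arm, as the interface text tells. Its arguments: {"type":"object","properties":{"commands":{"type":"array","items":{"type":"array","items":{"type":"array","items":{"type":"number"}}}},"grip_force":{"type":"number"}},"required":["commands"]}

```bash
mkdir -p pics; ls; python3 - <<'E'
from bench import r
import cv2, numpy as np
s=r.get_state();print({k:np.round(v,3).tolist() for k,v in s.items()})
for c in("side","top"):
    cv2.imwrite(f"pics/{c}0.png",r.grab_frame(c))
    k=r.get_calibration(c);print(c,np.round(k["mtx"],1).tolist(),np.round(k["view"],3).tolist())
    for n in("gauge","gauge_fin","gauge_nose","stand","case","mug","tile_low","plug","tape","core","oil"):
        print(n,[(np.round(d["xyz"],3).tolist(),round(d["confidence"],2)) for d in r.place_of(n,c)[:3]])
E
```

```text
pics
{'time': 0.0, 'q': [1.074, 0.259, 1.536, 0.0, 1.348, -0.203], 'qd': [-0.002, 0.0, -0.001, -0.001, -0.0, -0.0], 'joint_efforts': [-0.001, -44.603, -29.058, -0.0, 0.011, -0.0], 'position': [0.159, 0.526, 0.252], 'ee_rot': [0.146, 0.989, -0.001, -0.0], 'ft_force': [-0.326, -0.522, -0.274], 'moment': [0.025, -0.002, -0.01], 'finger_gap': 0.086}
side [[417.2, 0.0, 253.3], [0.0, 417.2, 193.9], [0.0, 0.0, 1.0]] [[-0.998, -0.059, -0.003, 0.51], [-0.041, 0.731, -0.681, 0.003], [0.042, -0.68, -0.732, 1.225], [0.0, 0.0, 0.0, 1.0]]
gauge [([0.776, 0.414, -0.005], 0.95), ([0.228, 0.212, -0.004], 0.84), ([0.533, 0.164, 0.004], 0.75)]
gauge_fin [([0.778, 0.412, 0.03], 0.92), ([0.291, -0.181, 0.028], 0.81), ([0.536, 0.165, 0.026], 0.6)]
gauge_nose [([0.665, 0.354, 0.004], 0.92), ([0.357, 0.25, 0.004], 0.84), ([0.396, -0.097, 0.002], 0.7)]
stand [([0.594, 0.173, -0.002], 0.86)]
case [([0.626, -0.24, 0.003], 0.83)]
mug []
tile_low []
plug [([0.604, 0.008, -0.001], 0.55), ([0.461, 0.012, 0.002], 0.35)]
tape [([0.732, -0.003, -0.0], 0.87), ([0.463, 0.014, -0.0], 0.28)]
core [([0.462, 0.006, 0.002],
[... 218 characters left out ...]
 -0.989, 0.954], [0.0, 0.0, 0.0, 1.0]]
gauge [([0.776, 0.418, 0.002], 0.85), ([0.235, 0.214, 0.0], 0.7), ([0.531, 0.161, -0.0], 0.66)]
gauge_fin [([0.293, -0.184, 0.03], 0.95), ([0.536, 0.162, 0.036], 0.88), ([0.232, 0.213, 0.027], 0.85)]
gauge_nose [([0.647, 0.189, 0.01], 0.74), ([0.729, -0.002, 0.002], 0.69), ([0.666, 0.353, -0.004], 0.58)]
stand [([0.588, 0.178, 0.004], 0.75)]
case [([0.625, -0.241, 0.002], 0.86)]
mug [([0.642, 0.21, 0.024], 0.68)]
tile_low [([0.646, 0.19, 0.008], 0.59)]
plug [([0.602, 0.003, 0.0], 0.76)]
tape [([0.731, -0.004, 0.0], 0.71), ([0.627, -0.244, -0.001], 0.68)]
core [([0.461, 0.013, 0.001], 0.75)]
oil [([0.566, 0.4, -0.0], 0.67), ([0.643, 0.209, 0.023], 0.15)]
```

View pics/top0.png

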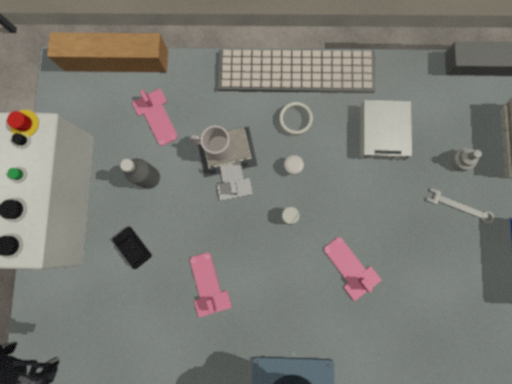

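View pics/side0.png

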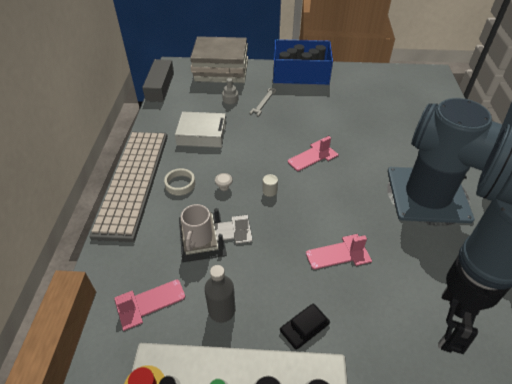

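Top image candidates for the gauge: pink ones at (157,117), (208,285) and (352,268), and a grey aluminium one at (233,182) whose blade goes under the mug stack. I choose the grey one. The case is at (387,130), and its dark strip faces the robot. Next is a rectified close crop.

```bash
cat > h.py <<'E'
from bench import r
import cv2, numpy as np
def proj(P,c):
    k=r.get_calibration(c);P=np.atleast_2d(P);p=(k["view"][:3,:3]@P.T).T+k["view"][:3,3]
    p=(k["mtx"]@p.T).T;return p[:,:2]/p[:,2:]
def rect(img,c,x0,x1,y0,y1,z,s):
    # world plane z -> picture: up = +x, left = +y, s px per m
    W,H=int((y1-y0)*s),int((x1-x0)*s)
    w=np.array([[x1,y1,z],[x1,y0,z],[x0,y0,z],[x0,y1,z]])
    M=cv2.getPerspectiveTransform(proj(w,c).astype(np.float32),np.float32([[0,0],[W,0],[W,H],[0,H]]))
    return cv2.warpPerspective(img,M,(W,H),flags=cv2.INTER_CUBIC)
def pose(n,c): return [(np.round(d["xyz"],3).tolist(),round(d["confidence"],2)) for d in r.place_of(n,c)[:4]]
def st():
    s=r.get_state();print({k:np.round(s[k],4).tolist() for k in("time","position","ee_rot","ft_force","finger_gap","q")})
E
python3 - <<'E'
from h import *
t=cv2.imread("pics/top0.png")
a=rect(t,"top",.48,.68,.08,.28,.009,2000)
b=rect(t,"top",.58,.78,-.34,-.14,.045,2000)
for im,x1,y1 in((a,.68,.28),(b,.78,-.14)):
    for i in range(0,400,40):
        cv2.line(im,(i,0),(i,399),(0,200,0) if i%100 else (0,0,255),1) if i%100==0 else None
        cv2.line(im,(0,i),(399,i),(0,0,255),1) if i%100==0 else None
cv2.imwrite("pics/r0.png",np.hstack([a,b]))
E
```

```text
(no output)
```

View pics/r0.png

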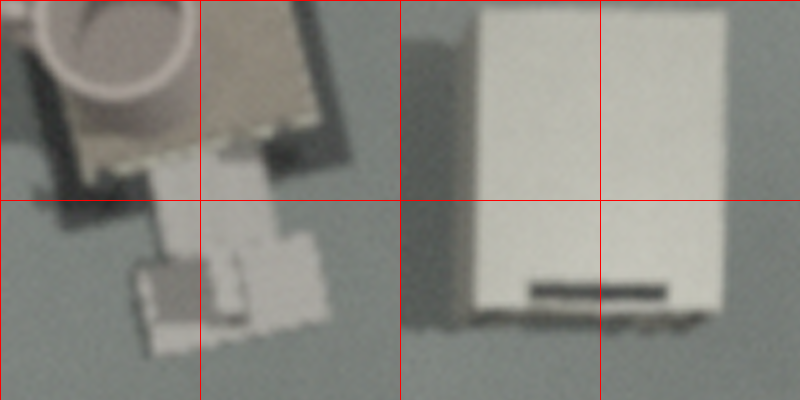

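Left crop: the aluminium gauge's tail corners are at about (150,357), (330,318), (312,232) and (135,265), with the fin at (228,285). That puts its origin near (.534,.164) with a yaw of about 12°. Right crop: the case front edge centre is at about (598,311), so (.625,-.239) with a yaw of about -1°. I'll check these with model overlays in both views.

```bash
cat > ov.py <<'E'
from h import *
def tf(p,pts):
    c,s=np.cos(np.radians(p[2])),np.sin(np.radians(p[2]));P=np.array(pts,float)
    return np.c_[p[0]+c*P[:,0]-s*P[:,1],p[1]+s*P[:,0]+c*P[:,1],P[:,2]+(p[3] if len(p)>3 else 0)]
G=[(-.0225,-.045),(-.0225,.045),(.0225,.045),(.0225,.028),(.124,.028),(.132,.02),(.132,-.02),(.124,-.028),(.0225,-.028),(.0225,-.045)]
def box(x0,x1,w,z): return [(x0,-w,z),(x0,w,z),(x1,w,z),(x1,-w,z)]
def draw(im,c,g,s,k,roi,S=5):
    x,y,w,h=roi;o=cv2.resize(im[y:y+h,x:x+w],None,fx=S,fy=S,interpolation=cv2.INTER_CUBIC)
    def pl(P,col): cv2.polylines(o,[np.int32(((proj(P,c)+.5-[x,y])*S)*16)],True,col,1,cv2.LINE_AA,4)
    if g is not None:
        pl(tf(g,[(a,b,.006) for a,b in G]),(0,255,0));pl(tf(g,box(-.017,.017,.006,.051)),(0,255,255))
    if s is not None:
        pl(tf(s,box(-.01,.105,.075,.003)),(255,0,0))
        for q in(-.044,.044): pl(tf(s,[(.006*np.cos(t),q+.006*np.sin(t),.05) for t in np.arange(0,6.3,.5)]),(0,0,255))
    if k is not None:
        pl(tf(k,box(0,.15,.062,.045)),(255,0,255));pl(tf(k,[(0,-.033,0),(0,-.033,.029),(0,.033,.029),(0,.033,0)]),(0,0,255))
    return o
E
python3 - <<'E'
from ov import *
g=(.5345,.1635,12,.003);s=(.591,.1755,13);k=(.625,-.2395,-1)
t=cv2.imread("pics/top0.png");d=cv2.imread("pics/side0.png")
a=draw(t,"top",g,s,k,(190,120,80,90));b=draw(d,"side",g,s,k,(172,195,80,90))
cv2.imwrite("pics/o0.png",np.hstack([a,b]))
E
```

```text
(no output)
```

View pics/o0.png

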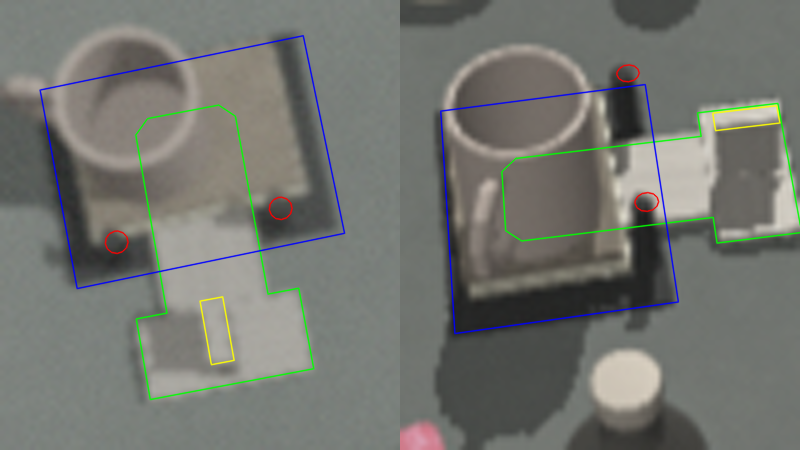

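Both overlays fit the tail, fin, posts and sheet to within about 1–2 mm, so I accept the pose and move above the fin.

```bash
cat > mv.py <<'E'
import sys
from h import *
from scipy.spatial.transform import Rotation as R
def plan(x,y,z,yaw): # tool x heading = yaw+180, pointing down
    s=r.get_state();R0=R.from_quat(s["ee_rot"]);a=np.radians(yaw+180)
    T=R.from_matrix(np.c_[[np.cos(a),np.sin(a),0],[np.sin(a),-np.cos(a),0],[0,0,-1]])
    print("shift mm",np.round(1000*R0.inv().apply(np.array([x,y,z])-s["position"]),1),"turn deg",np.round(np.degrees((R0.inv()*T).as_rotvec()),1))
st();plan(*map(float,sys.argv[1:]))
E
python3 mv.py .5345 .1635 .15 12
```

```text
{'time': 1.2, 'position': [0.1592, 0.5265, 0.2533], 'ee_rot': [0.1464, 0.9892, 0.0, 0.0], 'ft_force': [-0.9068, -0.6428, 0.7536], 'finger_gap': 0.0855, 'q': [1.0742, 0.2586, 1.535, -0.0, 1.348, -0.2028]}
shift mm [-464.3 -238.8  103.3] turn deg [  0.    0.  -28.8]
```

Emit:
jog_arm(
  commands=[
    [[-0.02,-0.01,0,0,0,-2,1],[-0.056,-0.029,0,0,0,-5,1],[-0.092,-0.047,0,0,0,-8,1],[-0.128,-0.066,0,0,0,-11,1],[-0.164,-0.084,0,0,0,-14,1],[-0.2,-0.103,0,0,0,-17,1],[-0.236,-0.121,0,0,0,-20,1],[-0.272,-0.14,0,0,0,-23,1],[-0.308,-0.158,0,0,0,-25,1],[-0.344,-0.177,0,0,0,-27,1],[-0.38,-0.195,0,0,0,-28.8,1],[-0.416,-0.214,0.01,0,0,-28.8,1]],
  ],
)

```text
time: 2.2
position: [0.4976, 0.1999, 0.2453]
ee_rot: [-0.105, 0.994, 0.0, 0.002]
ft_force: [0.5, 0.7, 0.4]
finger_gap: 0.0853
```

```bash
python3 mv.py .5345 .1635 .15 12
```

```text
{'time': 2.2, 'position': [0.4976, 0.1999, 0.2453], 'ee_rot': [-0.105, 0.9945, 0.0002, 0.0021], 'ft_force': [0.4916, 0.7109, 0.4216], 'finger_gap': 0.0853, 'q': [0.1738, 0.2371, 1.5837, 0.0002, 1.3165, -1.6075]}
shift mm [-28.1 -43.3  95.4] turn deg [0.  0.2 0.1]
```

Emit:
jog_arm(
  commands=[
    [[-0.01,-0.015,0.02,0,0,0,1],[-0.02,-0.03,0.045,0,0,0,1],[-0.028,-0.043,0.075,0,0,0,1],[-0.028,-0.043,0.105,0,0,0,1],[-0.028,-0.043,0.13,0,0,0,1],[-0.028,-0.043,0.145,0,0,0,1],[-0.028,-0.043,0.145,0,0,0,1],[-0.028,-0.043,0.145,0,0,0,1]],
  ],
)

```text
time: 2.87
position: [0.5312, 0.165, 0.0978]
ee_rot: [-0.104, 0.995, -0.0, -0.001]
ft_force: [-0.1, -0.8, 0.6]
finger_gap: 0.0856
```

```bash
python3 mv.py .5345 .1635 .038 12; python3 - <<'E'
from ov import *
g=(.5345,.1635,12,.003)
t=r.grab_frame("top");d=r.grab_frame("side")
print(pose("gauge_fin","side"))
cv2.imwrite("pics/o1.png",np.hstack([draw(t,"top",None,None,None,(190,120,80,90)),draw(d,"side",None,None,None,(190,180,80,90))]))
E
```

```text
{'time': 2.8667, 'position': [0.5312, 0.165, 0.0978], 'ee_rot': [-0.1042, 0.9946, -0.0, -0.001], 'ft_force': [-0.1167, -0.7604, 0.6157], 'finger_gap': 0.0856, 'q': [0.1006, 0.4214, 1.7157, -0.0, 1.0064, -1.679]}
shift mm [-3.  -2.1 59.8] turn deg [ 0.  -0.1 -0. ]
[([0.534, 0.166, 0.029], 0.98), ([0.23, 0.208, 0.03], 0.7), ([0.291, -0.181, 0.028], 0.66), ([0.779, 0.412, 0.025], 0.65)]
```

View pics/o1.png

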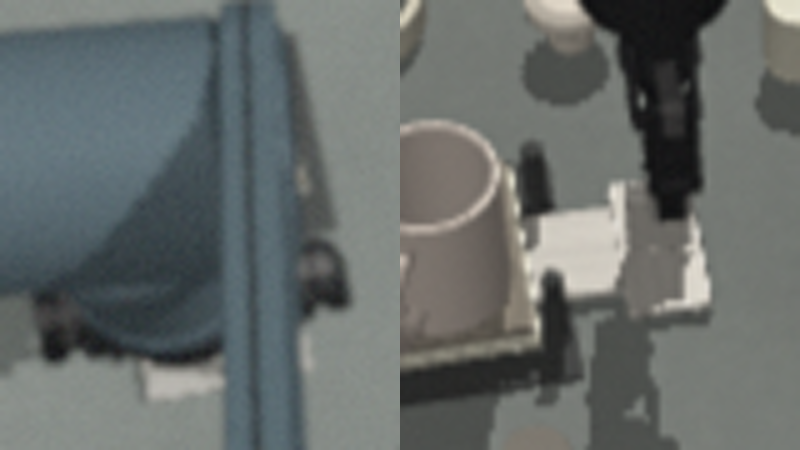

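The gripper straddles the fin (side view, gripper at (670,200)), with nothing touched. I descend to grasp height.

Emit:
jog_arm(
  commands=[
    [[-0.003,-0.002,0.015,0,0,0,1],[-0.003,-0.002,0.035,0,0,0,1],[-0.003,-0.002,0.05,0,0,0,1],[-0.003,-0.002,0.06,0,0,0,1],[-0.003,-0.002,0.06,0,0,0,1],[-0.003,-0.002,0.06,0,0,0,1]],
  ],
)

```text
time: 3.52
position: [0.5353, 0.1638, 0.039]
ee_rot: [-0.104, 0.995, -0.0, 0.0]
ft_force: [-1.3, 0.0, 0.5]
finger_gap: 0.0853
```

```bash
python3 mv.py .5345 .1635 .038 12
```

```text
{'time': 3.5167, 'position': [0.5353, 0.1638, 0.039], 'ee_rot': [-0.1043, 0.9945, -0.0, 0.0003], 'ft_force': [-1.2537, 0.0009, 0.4833], 'finger_gap': 0.0853, 'q': [0.0978, 0.5058, 1.7566, -0.0, 0.8786, -1.682]}
shift mm [ 0.9 -0.2  1. ] turn deg [-0.  0. -0.]
```

Position is good, so I close with 60 N.

Emit:
jog_arm(
  commands=[
    [[0,0,0,0,0,0,0.4],[0,0,0,0,0,0,0],[0,0,0,0,0,0,-0.3],[0,0,0,0,0,0,-0.6],[0,0,0,0,0,0,-1],[0,0,0,0,0,0,-1],[0,0,0,0,0,0,-1],[0,0,0,0,0,0,-1],[0,0,0,0,0,0,-1],[0,0,0,0,0,0,-1]],
  ],
  grip_force=60,
)

```text
time: 4.35
position: [0.535, 0.1637, 0.0387]
ee_rot: [-0.104, 0.995, -0.0, 0.0]
ft_force: [-1.9, -0.2, 5.1]
finger_gap: 0.0113
```

```bash
python3 mv.py .5345 .1635 .038 12; python3 - <<'E'
from ov import *
d=r.grab_frame("side");print(pose("gauge_fin","side")[:1],pose("mug","side")[:1])
cv2.imwrite("pics/o2.png",draw(d,"side",None,None,None,(170,180,100,90),6))
E
```

```text
{'time': 4.35, 'position': [0.535, 0.1637, 0.0387], 'ee_rot': [-0.1043, 0.9946, -0.0, 0.0001], 'ft_force': [-1.9063, -0.246, 5.131], 'finger_gap': 0.0113, 'q': [0.0977, 0.5059, 1.7574, -0.0001, 0.878, -1.682]}
shift mm [ 0.6 -0.1  0.7] turn deg [-0.  0. -0.]
[([0.294, -0.182, 0.028], 0.95)] [([0.639, 0.207, 0.03], 0.63)]
```

Gripped (gap 11.3 mm). I pull back slowly along the gauge axis.

Emit:
jog_arm(
  commands=[
    [[0.002,0,0,0,0,0,-1],[0.005,0,0,0,0,0,-1],[0.009,0,0,0,0,0,-1],[0.013,0,0,0,0,0,-1],[0.017,0,0,0,0,0,-1],[0.021,0,0,0,0,0,-1],[0.025,0,0,0,0,0,-1],[0.029,0,0,0,0,0,-1],[0.033,0,0,0,0,0,-1],[0.037,0,0,0,0,0,-1],[0.041,0,0,0,0,0,-1],[0.044,0,0,0,0,0,-1]],
  ],
)

```text
time: 5.5
position: [0.4921, 0.1546, 0.0384]
ee_rot: [-0.104, 0.995, 0.0, 0.001]
ft_force: [3.0, 0.5, 1.3]
finger_gap: 0.0116
```

```bash
python3 - <<'E'
from ov import *
st();a=r.grab_frame("side");print(pose("mug","side")[:1])
cv2.imwrite("pics/o3.png",np.hstack([cv2.imread("pics/o2.png")[:,:400],draw(a,"side",None,None,None,(170,180,66,90),6)]))
E
```

```text
{'time': 5.5, 'position': [0.4921, 0.1546, 0.0384], 'ee_rot': [-0.1042, 0.9946, 0.0, 0.0005], 'ft_force': [3.0071, 0.5175, 1.2688], 'finger_gap': 0.0116, 'q': [0.0878, 0.4471, 1.8685, 0.0, 0.8248, -1.6918]}
[([0.638, 0.204, 0.025], 0.57)]
```

View pics/o3.png

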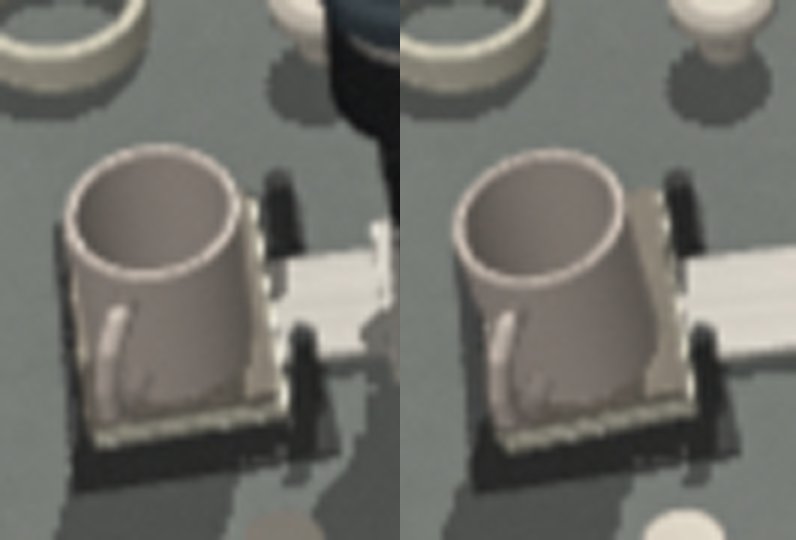

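The stack now rests against the posts (tile front at about x=690 in the right half). It leans back slightly where the blade has left, as expected, and the mug stands. I continue slowly.

Emit:
jog_arm(
  commands=[
    [[0.001,0,0,0,0,0,-1],[0.003,0,0,0,0,0,-1],[0.006,0,0,0,0,0,-1],[0.009,0,0,0,0,0,-1],[0.012,0,0,0,0,0,-1],[0.015,0,0,0,0,0,-1],[0.018,0,0,0,0,0,-1],[0.021,0,0,0,0,0,-1],[0.024,0,0,0,0,0,-1],[0.027,0,0,0,0,0,-1],[0.03,0,0,0,0,0,-1],[0.033,0,0,0,0,0,-1]],
  ],
)

```text
time: 6.6
position: [0.4591, 0.1477, 0.0383]
ee_rot: [-0.104, 0.995, -0.0, -0.0]
ft_force: [1.7, -0.3, 0.3]
finger_gap: 0.0112
```

Emit:
jog_arm(
  commands=[
    [[0.003,0,0,0,0,0,-1],[0.008,0,0,0,0,0,-1],[0.014,0,0,0,0,0,-1],[0.02,0,0,0,0,0,-1],[0.024,0,0,0,0,0,-1],[0.026,0,0,0,0,0,-1],[0.026,0,0,0,0,0,-1]],
  ],
)

```text
time: 7.18
position: [0.4332, 0.1423, 0.0382]
ee_rot: [-0.104, 0.995, 0.0, -0.001]
ft_force: [0.5, 0.4, -2.2]
finger_gap: 0.0112
```

```bash
python3 - <<'E'
from ov import *
st();a=r.grab_frame("side");print(pose("mug","side")[:1],pose("gauge_nose","side"))
t=r.grab_frame("top")
cv2.imwrite("pics/o4.png",np.hstack([draw(a,"side",(.4335,.142,12,.003),None,None,(170,170,100,90),5),draw(t,"top",None,None,None,(190,120,60,90),5)]))
E
```

```text
{'time': 7.1833, 'position': [0.4332, 0.1423, 0.0382], 'ee_rot': [-0.1042, 0.9946, 0.0, -0.0005], 'ft_force': [0.4964, 0.4362, -2.2142], 'finger_gap': 0.0112, 'q': [0.0719, 0.3683, 2.0119, -0.0, 0.7625, -1.7077]}
[([0.638, 0.204, 0.018], 0.84)] [([0.56, 0.172, 0.005], 0.86), ([0.666, 0.352, 0.004], 0.85), ([0.561, 0.402, -0.001], 0.7), ([0.354, 0.253, 0.006], 0.68)]
```

View pics/o4.png

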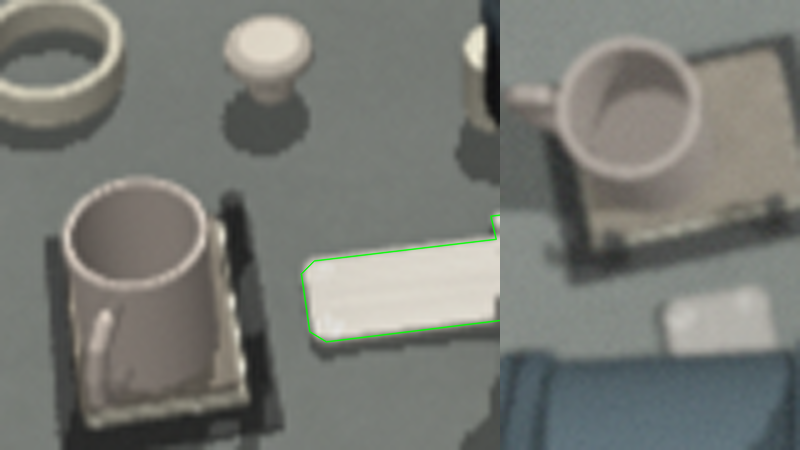

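The gauge is clear and the stack sits flat on the sheet with the mug upright. The gauge overlay in hand fits. I lift and carry it over the core.

Emit:
jog_arm(
  commands=[
    [[0,0,-0.01,0,0,0,-1],[0,0,-0.03,0,0,0,-1],[0,0,-0.055,0,0,0,-1],[0,0,-0.075,0,0,0,-1],[0,-0.005,-0.085,0,0,0,-1],[0.003,-0.02,-0.085,0,0,1,-1],[0.006,-0.045,-0.085,0,0,2,-1],[0.01,-0.075,-0.085,0,0,3,-1],[0.014,-0.105,-0.085,0,0,4,-1],[0.018,-0.135,-0.085,0,0,5,-1],[0.022,-0.165,-0.085,0,0,6,-1],[0.026,-0.195,-0.085,0,0,7,-1]],
  ],
)

```text
time: 8.38
position: [0.4492, -0.0553, 0.1235]
ee_rot: [-0.043, 0.999, -0.0, 0.0]
ft_force: [0.7, 1.0, -1.7]
finger_gap: 0.0118
```

```bash
python3 mv.py .463 -.2367 .123 -1
```

```text
{'time': 8.3833, 'position': [0.4492, -0.0553, 0.1235], 'ee_rot': [-0.043, 0.9991, -0.0001, 0.0002], 'ft_force': [0.7185, 1.004, -1.6815], 'finger_gap': 0.0118, 'q': [-0.3697, 0.2235, 1.9377, 0.0, 0.98, -2.0265]}
shift mm [   1.9 -182.     0.5] turn deg [-0.   0.   5.9]
```

Emit:
jog_arm(
  commands=[
    [[0,-0.03,0,0,0,1,-1],[0,-0.06,0,0,0,2,-1],[0,-0.09,0,0,0,3,-1],[0.001,-0.12,0,0,0,4,-1],[0.002,-0.145,0,0,0,5,-1],[0.002,-0.165,0,0,0,5.9,-1],[0.002,-0.178,0,0,0,5.9,-1],[0.002,-0.182,0.01,0,0,5.9,-1],[0.002,-0.182,0.03,0,0,5.9,-1],[0.002,-0.182,0.05,0,0,5.9,-1],[0.002,-0.182,0.06,0,0,5.9,-1],[0.002,-0.182,0.06,0,0,5.9,-1]],
  ],
)

```text
time: 9.38
position: [0.4611, -0.2329, 0.0605]
ee_rot: [0.008, 1.0, 0.002, -0.002]
ft_force: [0.4, 0.7, -1.6]
finger_gap: 0.0115
```

```bash
python3 mv.py .463 -.2367 .038 -1;python3 - <<'E'
from ov import *
p=r.get_state()["position"]
a=r.grab_frame("side");t=r.grab_frame("top")
print([(n,c,pose(n,c)[:2]) for n in("gauge_nose","case") for c in("side","top")])
g=(p[0],p[1],-1,p[2]-.0352);k=(.625,-.2395,-1)
cv2.imwrite("pics/o5.png",np.hstack([draw(a,"side",g,None,k,(165,95,80,80),5),draw(t,"top",g,None,k,(350,90,80,80),5)]))
E
```

```text
{'time': 9.3833, 'position': [0.4611, -0.2329, 0.0605], 'ee_rot': [0.0077, 1.0, 0.0021, -0.0024], 'ft_force': [0.3951, 0.7188, -1.5625], 'finger_gap': 0.0115, 'q': [-0.684, 0.4172, 1.8436, 0.0002, 0.8872, -2.2397]}
shift mm [-2.  -3.8 22.5] turn deg [ 0.2 -0.3  0.1]
[('gauge_nose', 'side', [([0.394, -0.099, 0.004], 0.89), ([0.669, 0.35, 0.006], 0.72)]), ('gauge_nose', 'top', [([0.596, -0.234, 0.026], 0.97), ([0.4, -0.097, 0.003], 0.84)]), ('case', 'side', [([0.627, -0.239, 0.003], 0.57)]), ('case', 'top', [([0.622, -0.24, -0.001], 0.69)])]
```

View pics/o5.png

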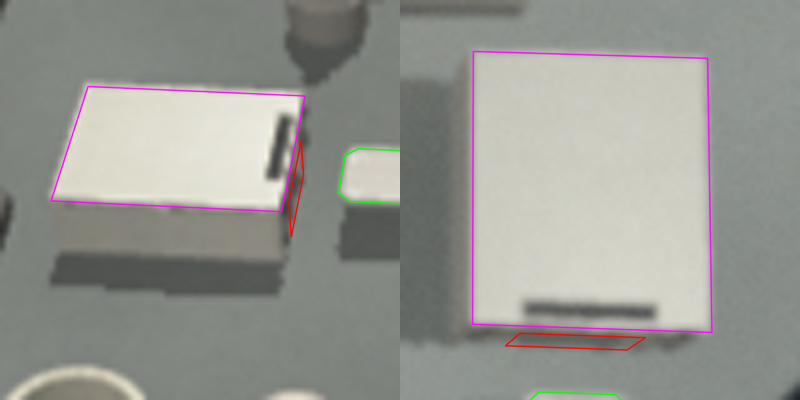

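The case model fits in both views (front edge at (285–305, 95–210) left, (473–712, 325–332) right), and the held gauge matches its outline. I lower and align.

Emit:
jog_arm(
  commands=[
    [[-0.001,-0.002,0.008,0,0,0,-1],[-0.001,-0.003,0.016,0,0,0,-1],[-0.001,-0.003,0.021,0,0,0,-1],[-0.001,-0.003,0.0235,0,0,0,-1],[-0.001,-0.003,0.0235,0,0,0,-1],[-0.001,-0.003,0.0235,0,0,0,-1]],
  ],
)

```text
time: 10.18
position: [0.4637, -0.2382, 0.0395]
ee_rot: [0.008, 1.0, 0.0, -0.0]
ft_force: [-0.7, 0.2, -1.4]
finger_gap: 0.0115
```

```bash
python3 mv.py .463 -.2367 .0365 -1
```

```text
{'time': 10.1833, 'position': [0.4637, -0.2382, 0.0395], 'ee_rot': [0.0082, 1.0, 0.0003, -0.0003], 'ft_force': [-0.6769, 0.2301, -1.4092], 'finger_gap': 0.0115, 'q': [-0.6887, 0.4537, 1.8525, 0.0, 0.8363, -2.2431]}
shift mm [0.7 1.4 3. ] turn deg [ 0.  -0.   0.1]
```

Emit:
jog_arm(
  commands=[
    [[0,0.0015,0.002,0,0,0,-1],[0,0.0015,0.003,0,0,0,-1],[-0.005,0.0015,0.003,0,0,0,-1],[-0.012,0.0015,0.003,0,0,0,-1],[-0.02,0.0015,0.003,0,0,0,-1],[-0.027,0.0015,0.003,0,0,0,-1],[-0.034,0.0015,0.003,0,0,0,-1],[-0.04,0.0015,0.003,0,0,0,-1],[-0.045,0.0015,0.003,0,0,0,-1],[-0.05,0.0015,0.003,0,0,0,-1],[-0.055,0.0015,0.003,0,0,0,-1],[-0.06,0.0015,0.003,0,0,0,-1]],
  ],
)

```text
time: 11.18
position: [0.524, -0.2375, 0.0365]
ee_rot: [0.008, 1.0, 0.0, -0.0]
ft_force: [-0.3, -0.2, -3.6]
finger_gap: 0.0114
```

```bash
python3 mv.py .6025 -.239 .0365 -1
```

```text
{'time': 11.1833, 'position': [0.524, -0.2375, 0.0365], 'ee_rot': [0.0081, 1.0, 0.0002, -0.0004], 'ft_force': [-0.3326, -0.2366, -3.6086], 'finger_gap': 0.0114, 'q': [-0.6193, 0.5311, 1.7167, -0.0001, 0.8947, -2.1738]}
shift mm [-78.5  -0.2  -0. ] turn deg [ 0.  -0.   0.1]
```

The nose is through the flap with no side load. I advance further.

Emit:
jog_arm(
  commands=[
    [[-0.005,0,0,0,0,0,-1],[-0.011,0,0,0,0,0,-1],[-0.018,0,0,0,0,0,-1],[-0.025,0,0,0,0,0,-1],[-0.032,0,0,0,0,0,-1],[-0.039,0,0,0,0,0,-1],[-0.046,0,0,0,0,0,-1],[-0.053,0,0,0,0,0,-1],[-0.06,0,0,0,0,0,-1],[-0.066,0,0,0,0,0,-1],[-0.07,0,0,0,0,0,-1],[-0.072,0,0,0,0,0,-1]],
  ],
)

```text
time: 12.18
position: [0.5966, -0.2389, 0.0368]
ee_rot: [0.008, 1.0, -0.0, 0.0]
ft_force: [-1.6, -0.3, -2.0]
finger_gap: 0.011
```

```bash
python3 mv.py .6025 -.239 .0355 -1
```

```text
{'time': 12.1833, 'position': [0.5966, -0.2389, 0.0368], 'ee_rot': [0.008, 1.0, -0.0001, 0.0001], 'ft_force': [-1.638, -0.2816, -2.0408], 'finger_gap': 0.011, 'q': [-0.5542, 0.6237, 1.5356, 0.0001, 0.982, -2.109]}
shift mm [-5.9  0.   1.3] turn deg [-0.   0.   0.1]
```

Now I go slowly until the shoulders meet the front, lowering 1 mm onto the table.

Emit:
jog_arm(
  commands=[
    [[-0.001,0,0.0005,0,0,0,-1],[-0.002,0,0.001,0,0,0,-1],[-0.003,0,0.001,0,0,0,-1],[-0.004,0,0.001,0,0,0,-1],[-0.005,0,0.001,0,0,0,-1],[-0.005,0,0.001,0,0,0,-1]],
  ],
)

```text
time: 12.68
position: [0.6011, -0.2391, 0.036]
ee_rot: [0.008, 1.0, -0.0, 0.0]
ft_force: [-0.5, 0.7, -3.0]
finger_gap: 0.011
```

Emit:
jog_arm(
  commands=[
    [[-0.001,0,0,0,0,0,-1],[-0.0015,0,0,0,0,0,-1],[-0.002,0,0,0,0,0,-1]],
  ],
)

```text
time: 12.93
position: [0.6029, -0.2391, 0.0359]
ee_rot: [0.008, 1.0, -0.0, 0.0]
ft_force: [-1.0, -0.4, -2.3]
finger_gap: 0.0113
```

Emit:
jog_arm(
  commands=[
    [[-0.001,0,0,0,0,0,-1],[-0.0015,0,0,0,0,0,-1],[-0.002,0,0,0,0,0,-1]],
  ],
)

```text
time: 13.18
position: [0.605, -0.2391, 0.0359]
ee_rot: [0.008, 1.0, 0.0, -0.0]
ft_force: [-0.7, -0.3, -1.7]
finger_gap: 0.0115
```

Emit:
jog_arm(
  commands=[
    [[-0.001,0,0,0,0,0,-1],[-0.0015,0,0,0,0,0,-1],[-0.002,0,0,0,0,0,-1]],
  ],
)

```text
time: 13.43
position: [0.6053, -0.2391, 0.0358]
ee_rot: [0.008, 1.0, 0.0, -0.002]
ft_force: [-8.8, 0.1, 2.9]
finger_gap: 0.0114
```

Emit:
jog_arm(
  commands=[
    [[-0.0005,0,0,0,0,0,-1],[-0.001,0,0,0,0,0,-1],[-0.001,0,0,0,0,0,-1]],
  ],
)

```text
time: 13.68
position: [0.6053, -0.2391, 0.0359]
ee_rot: [0.008, 1.0, 0.0, -0.003]
ft_force: [-10.8, 0.2, 3.2]
finger_gap: 0.0114
```

```bash
python3 mv.py .605 -.239 .0355 -1;python3 - <<'E'
from ov import *
a=r.grab_frame("side");t=r.grab_frame("top")
p=r.get_state()["position"]
g=(p[0],p[1],-1,0);k=(.6275,-.2395,-1)
cv2.imwrite("pics/o6.png",np.hstack([draw(a,"side",g,None,k,(195,95,80,80),5),draw(t,"top",None,None,k,(350,110,80,80),5)]))
E
```

```text
{'time': 13.6833, 'position': [0.6053, -0.2391, 0.0359], 'ee_rot': [0.008, 1.0, 0.0004, -0.0027], 'ft_force': [-10.8366, 0.1717, 3.1846], 'finger_gap': 0.0114, 'q': [-0.5462, 0.6391, 1.508, -0.0024, 0.9995, -2.0997]}
shift mm [0.3 0.1 0.4] turn deg [ 0.  -0.3  0.1]
```

View pics/o6.png

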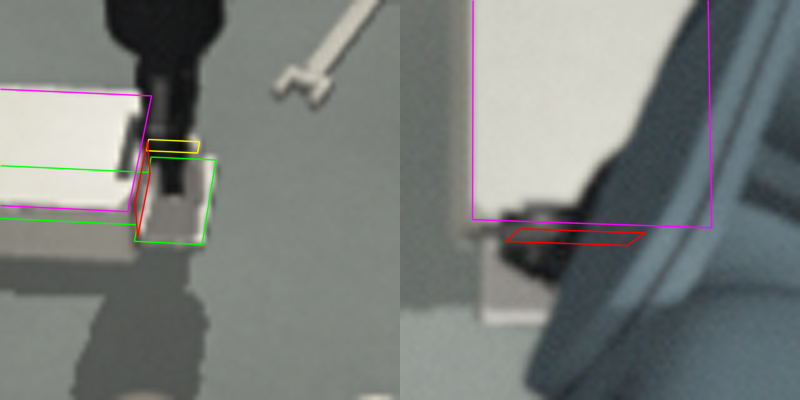

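The tail abuts the case front (left half: shoulders at (140–150, 155–240)) with about 11 N of push, so the gauge is seated. I release.

Emit:
jog_arm(
  commands=[
    [[0,0,0,0,0,0,-0.5],[0,0,0,0,0,0,0],[0,0,0,0,0,0,0.5],[0,0,0,0,0,0,1],[0,0,0,0,0,0,1],[0,0,0,0,0,0,1],[0,0,0,0,0,0,1],[0,0,0,0,0,0,1]],
  ],
)

```text
time: 14.45
position: [0.608, -0.2391, 0.0359]
ee_rot: [0.008, 1.0, -0.0, 0.0]
ft_force: [0.9, -0.9, 0.5]
finger_gap: 0.0856
```

Emit:
jog_arm(
  commands=[
    [[0,0,-0.01,0,0,0,1],[0,0,-0.03,0,0,0,1],[0,0,-0.06,0,0,0,1],[0,0,-0.09,0,0,0,1],[0.02,0,-0.12,0,0,0,1],[0.05,0,-0.15,0,0,0,1],[0.08,0,-0.17,0,0,0,1],[0.11,0,-0.18,0,0,0,1],[0.14,0,-0.18,0,0,0,1],[0.17,0,-0.18,0,0,0,1],[0.2,0,-0.18,0,0,0,1],[0.2,0,-0.18,0,0,0,1]],
  ],
)

```text
time: 15.45
position: [0.4035, -0.2346, 0.2164]
ee_rot: [0.009, 1.0, 0.0, -0.001]
ft_force: [-0.3, 0.9, -0.8]
finger_gap: 0.0854
```

```bash
python3 - <<'E'
from ov import *
st();a=r.grab_frame("side");t=r.grab_frame("top")
print({n:pose(n,"side")[:1]+pose(n,"top")[:1] for n in("mug","tile_low","plug","tape","core","oil","gauge_fin")})
g=(.605,-.2391,-1,0)
A=draw(a,"side",g,None,None,(200,95,60,60),6);T=draw(t,"top",g,None,None,(360,120,60,60),6)
cv2.imwrite("pics/o7.png",np.vstack([np.hstack([A,T]),cv2.resize(a[100:350,130:430],(720,600))[:230]])[:600])
cv2.imwrite("pics/sidef.png",a)
E
```

```text
{'time': 15.45, 'position': [0.4035, -0.2346, 0.2164], 'ee_rot': [0.0087, 1.0, 0.0003, -0.0014], 'ft_force': [-0.2952, 0.8688, -0.8234], 'finger_gap': 0.0854, 'q': [-0.7653, 0.1402, 1.7796, -0.0015, 1.2242, -2.3181]}
{'mug': [([0.638, 0.201, 0.022], 0.58), ([0.638, 0.209, 0.02], 0.86)], 'tile_low': [([0.641, 0.191, 0.003], 0.64)], 'plug': [([0.601, 0.007, -0.001], 0.73), ([0.602, 0.004, 0.001], 0.54)], 'tape': [([0.735, -0.004, 0.002], 0.8)], 'core': [([0.461, 0.01, 0.0], 0.53), ([0.462, 0.012, 0.001], 0.58)], 'oil': [([0.562, 0.402, -0.001], 0.56), ([0.564, 0.401, -0.003], 0.57)], 'gauge_fin': [([0.23, 0.211, 0.028], 0.92), ([0.6, -0.236, 0.031], 0.76)]}
```

View pics/o7.png

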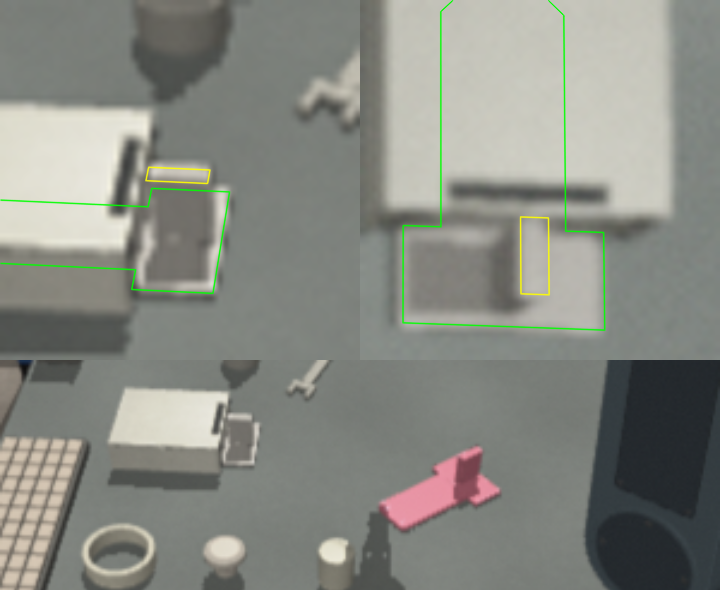

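View pics/sidef.png

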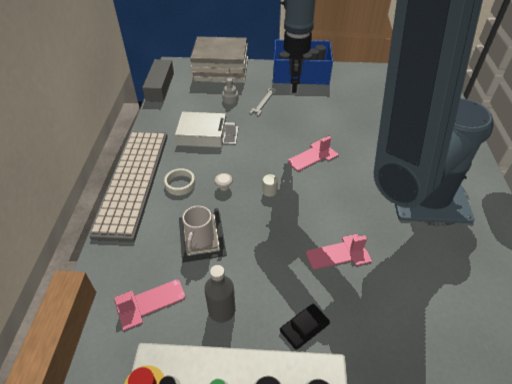

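The gauge is seated, the stack and the bystanders are unmoved, and the arm is clear, so I hand the job in.

```bash
python3 -c "
from bench import r
print(r.job_done())"
```

```text
the job is handed in; nothing more can be done
None
```

The job is done and handed in at about 15.5 s of the 58 s allowed. I gripped the aluminium gauge by its fin and drew it straight out between the posts. I then carried it over the core and pushed it blade first through the flap until its shoulders met the case front, and let go.

**Checks that agreed:**
- **Seating:** the push force rose to about 11 N with no further travel. Both camera overlays then showed the tail flat against the case front.
- **Stack:** the tiles lie flat on the sheet against the posts with the mug upright. It leaned back a few degrees while the blade was leaving, then settled level.
- **Bystanders:** plug, tape, core and oil are within about 4 mm of their first measured positions, which is the networks' own error.
- **Forces:** every wrist reading I took was below 12 N.

**Checks that disagreed or were not made:**
- **Contact position:** contact came with the TCP (tool centre) at x = 0.605 m, against 0.6025 m predicted. I put this down to calibration and grasp offset.
- **Flap:** its final angle could not be seen.
- **Fin in the side view:** the network's best fin match there was a pink look-alike. The top view placed the real fin within about 6 mm of where I left it.

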